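# Put the centrifuge accessories back in their foam cut-outs

### The job

The rotor accessories have been cleaned and lie about the bench: put the rotor lid, the swing-out bucket, the tube adapter and the T-handle wrench away, each into the cut-out in the foam tray that has its shape and size. Each must lie fully down on the blue floor of its own cut-out, level, with the lid's knob, the bucket's mouth and the adapter's bail upward. Do not knock over the bottle or the beaker.

Things in the scene. Friction and masses are not known exactly. Their poses are not given: they have to be found in the camera images.
- rotor_lid: Lid of a small microtube rotor: bare aluminium disc, diameter 92 mm, 10 thick, with an upright black knob (diameter 30, from z 10 to 40) at its centre, the place to grip it. About 0.25 kg. Origin: centre of the underside; z up. Stands flat on the bench at the start.
- bucket: Swing-out rotor bucket: aluminium cup open at the top, outer diameter 52 mm, 85 high, wall 3. Two square lugs (20 wide, z 55 to 77) stick out on its +y and -y sides, reaching 34 from the axis; grip it from above across its own x, TCP about z 65. About 0.2 kg. Origin: centre of the underside; z up. Stands upright.
- adapter: Tube adapter: white plastic block 76 (x) by 48 (y) by 55 mm high, six dark bores in its top, with a steel bail: a bar of diameter 10 along x, 67 long, its axis 86 above the underside, on an upright at each end. Grip the bar's middle across y. About 0.2 kg. Origin: centre of the underside; x along the block and the bar; z up.
- wrench: T-handle socket wrench lying flat: black crossbar along y, 64 mm long, diameter 16; steel shaft, diameter 10, from it along +x; steel socket, diameter 16, x = 68 to 88. Their axes lie 8 above the bench. Grip across the shaft at x = 26, near its centre of mass. About 0.2 kg. Origin: under the middle of the crossbar, at bench level; x from bar to socket; z up.
- foam_lid: Fixed foam module, 125 by 125 by 27 mm high, black top layer over a blue base, with a large round cut-out in its middle for the rotor lid: diameter 108, 15 deep, blue floor 12 above the origin. The four modules lie two by two in a white tray (rim 18 high). Origin: centre of the module's underside, 3 above the bench; z up.
- foam_bucket: Fixed foam module like foam_lid (125 by 125 by 27 mm), with the small round cut-out for the bucket in its middle: diameter 68, 15 deep, blue floor 12 above the origin. Origin: centre of the underside; z up.
- foam_adapter: Fixed foam module like foam_lid (125 by 125 by 27 mm), with the oblong cut-out for the adapter in its middle: 92 along x by 64 along y, 15 deep, blue floor 12 above the origin. Origin: centre of the underside; x along the cut-out's long side; z up.
- foam_wrench: Fixed foam module like foam_lid, with a T-shaped cut-out (mm), 15 deep, floor 12 above the origin: crossbar part x -56 to -26, y -40 to 40; finger room x -26 to 14, y -46 to 46; socket part x 14 to 56, y -16 to 16. The wrench fits one way round: its origin at module x = -40, y = 0, its x along the module's x. Origin: centre of the underside; z up.
- bottle: Bystander: reagent bottle, diameter 62, 145 high, standing upright at the right of the work. Origin: centre of the underside; z up.
- beaker: Bystander: glass beaker, diameter 68, 90 high, standing upright at the left of the work. Origin: centre of the underside; z up.
Not all that is in view belongs to the job. What is shaped like the bucket but pink is not meant. What is shaped like the wrench but turquoise is not meant.

How it is judged (in metres and radians):
At the end, for the whole second after the job is handed in: Each accessory rests on the blue floor of its own cut-out: origin within 13 mm of the centred place along module x and y (wrench: 40 mm to the -x side of the middle), at most 4 mm above the floor, z axis within 0.1 rad of vertical, slower than 0.02 m/s and 0.2 rad/s (x of rotor_lid in the frame of foam_lid between -0.013 and 0.013 m and y of rotor_lid in the frame of foam_lid between -0.013 and 0.013 m and z of rotor_lid in the frame of foam_lid below 0.016 m and angle between each of rotor_lid, bucket, adapter, wrench's own z axis and vertical below 0.1 rad and linear speed of each of rotor_lid, bucket, adapter, wrench below 0.02 m/s and angular speed of each of rotor_lid, bucket, adapter, wrench below 0.2 rad/s and x of bucket in the frame of foam_bucket between -0.013 and 0.013 m and y of bucket in the frame of foam_bucket between -0.013 and 0.013 m and z of bucket in the frame of foam_bucket below 0.016 m and x of adapter in the frame of foam_adapter between -0.013 and 0.013 m and y of adapter in the frame of foam_adapter between -0.013 and 0.013 m and z of adapter in the frame of foam_adapter below 0.016 m and x of wrench in the frame of foam_wrench between -0.053 and -0.027 m and y of wrench in the frame of foam_wrench between -0.013 and 0.013 m and z of wrench in the frame of foam_wrench below 0.016 m); the robot touches nothing.
It fails at once if the bottle is knocked over (angle between bottle's own z axis and vertical above 0.5 rad).
It fails at once if the beaker is knocked over (angle between beaker's own z axis and vertical above 0.5 rad).
It also fails if it takes over 115 s, if anything falls off the work surface, if the arm or the gripper's body presses on something with over 40 N, if the wrist force passes 120 N, or if a joint passes its speed limit or range.

### The arm

A 6-joint arm with a two-finger parallel gripper is mounted at the origin on the work surface. World frame = base frame: x ahead of the robot, y to its left, z up, the work surface at z = 0. Lengths are in mm, angles in rad, forces in N, time in s.
With the tool pointing down it reaches from about 350 to 975 mm from the base axis. Payload 7.1 kg.
Tool frame: the origin (TCP) lies between the finger pads, 19 mm behind the fingertips; this is the grasp point; z points along the fingers, y is the line along which they close (so a half turn about z gives the same grasp; the last joint's range is limited). The gripper opens to 88 mm and grips with 3 to 60 N. Pads are 20 mm wide; open, the fingers measure 115 mm over their backs; the gripper's body (75 mm by 178 mm) begins 61 mm behind the grasp point.
Start: joints at [-1.207, 0.423, 1.63, -0, 1.089, -0.019], TCP at [233.466, -579.74, 241.375] pointing down, gripper open.
Joint ranges: [-3, 3], [-0.9, 2.11], [0.09, 2.58], [-1.31, 4.45], [0.11, 2.69], [-2.54, 2.54]. Speed limits (rad/s): [2.39, 2.39, 3.01, 3.14, 3.14, 3.14].

### API

Orientations are given as a rotation vector (axis times angle).
In Python, from workcell import ctrl, cams gives the robot as it stands.
- The arm moves only by the tool move_arm, never from a script. Its argument "steps" is a list of rows, each a list of 3 entries, a list of its own where there are three numbers: the shift along the tool's x, y, z in units of 25 mm (1.0 is 25 mm), then the turn about the tool's z in units of 5 degrees (1.0 is 5 degrees), then the closure, from 0 (fully open) to 1 (shut). A call has 1 to 20 rows; each row shifts and turns the commanded pose from where the row before left it, along the tool's axes as they then stand; what a row does not reach is not made up. A row lasts 1/12 s, in which the tool goes at most 41.7 mm and 7.16 degrees, less where a joint would pass 70% of its speed; a pose out of reach is approached as far as the arm can. A call is refused whole if a number of a shift passes 1 or a number of a turn 1, either way. A call with a gripper value outside its range is refused whole. The fingers move at their own pace and stop on an object; the grip force is fixed at half the most. Time passes only in rows, so rows that do not move let the fingers close. It gives the time, the measured TCP pose, the force, the opening and the grip force at its end, in the units of the state.
- ctrl.get_obs(): the state, without advancing time (a new reading comes with each control period).
- cams.get_image(name): name is "side" or "top"; returns a dict with "image" (420x560x3 uint8, red, green, blue), "camera_matrix" (3x3 intrinsics, pixels), "xyz" and "rotation" of the camera in the world. Camera axes: x right, y down, z forward; pixel columns grow to the right and rows downward; lengths in mm; the calibration is good to about 2 mm. A picture is of the moment at which its call begins. There is no depth.
- ctrl.close_job(): hands the job in; it is judged then, once.
Trained networks look in the newest picture that a camera, given by its name, has taken for a name from the list of things; names that differ only in an ending like _2 or _b are one class to them, and where a whole thing is asked for, a point or a joint stands for the part that bears it (a point fixed in the world has none). Each returns a list of dicts, best first, with "p" (0 to 1); they miss things now and then, are a little off and sometimes report something else, mostly with a low value. They report only what shows in the picture. A call takes as long as a camera call. They do not tell look-alikes from the thing itself.
- cams.boxes_of(camera, thing): "rect" ([centre column, centre row, width, height] in pixels, round what is visible of it).
- cams.cut_out(camera, thing): "pixels" (420x560 bool, what is visible of it) and "rect" ([centre column, centre row, width, height] in pixels, round what is visible of it).
The state is a dict: "t": time; "qpos": joint angles; "qvel": joint speeds; "joint_torque": joint torques, N m; "ee_pos": TCP position; "orientation": TCP orientation; "ft_force": force on the tool from outside, world axes, zero at the start; "moment": the same for the moment, N m; "width": finger opening in mm; "grasp_force": force on a finger pad.
Only numpy, scipy, OpenCV 4.12 (cv2) and the standard library are available. Lean on these libraries where they do the work, as an engineer would, in place of code of your own. Each camera call takes 0.05 s, during which the arm holds its last target. There are 200 camera calls.

## Working session

There is one attempt and no reset: what is moved stays moved. The work goes in short steps, Python scripts to look and compute and a tool call to move; the robot and the scene stay as the last step left them, time stands still between calls to the robot, and variables do not carry over. Pictures are saved under pics/ and viewed, at most 14 in all, crops included, and the job is handed in when it is done.

Besides the shell and the picture viewer there is one more tool, called after ">>>" as a command line: name --argument value ..., lists and objects as JSON in quotes. move_arm: Moves the arm, as the interface text tells. Its arguments: {"type":"object","properties":{"steps":{"type":"array"}},"required":["steps"]}

```bash
mkdir -p pics; ls; python3 - <<'E'
from workcell import ctrl,cams
import cv2,numpy as np
np.set_printoptions(precision=4,suppress=True)
o=ctrl.get_obs();print({k:np.round(o[k],3) for k in o})
for n in("top","side"):
    d=cams.get_image(n);cv2.imwrite(f"pics/{n}0.png",d["image"][:,:,::-1]);print(n,d["camera_matrix"],d["xyz"],d["rotation"])
E
```

```text
pics
{'t': np.float64(0.0), 'qpos': array([-1.207,  0.424,  1.631, -0.   ,  1.089, -0.019]), 'qvel': array([ 0.   , -0.001,  0.002, -0.   , -0.   , -0.002]), 'joint_torque': array([  0.002, -54.461, -27.367,   0.065,   0.023,  -0.   ]), 'ee_pos': array([ 233.296, -579.268,  240.619]), 'orientation': array([-3.083, -0.597,  0.   ]), 'ft_force': array([-0.095, -0.021, -0.109]), 'moment': array([ 0.035,  0.02 , -0.069]), 'grasp_force': np.float64(0.0), 'width': np.float64(87.721)}
top [[468.8622   0.     283.9716]
 [  0.     468.8622 214.5889]
 [  0.       0.       1.    ]] [ 260.8252    0.2905 1478.3908] [-2.1317  2.173  -0.1427]
side [[409.4174   0.     284.9795]
 [  0.     409.4174 205.7146]
 [  0.       0.       1.    ]] [ 415.2299 -853.5548  983.2824] [-2.4063  0.0988 -0.0217]
```

View pics/top0.png

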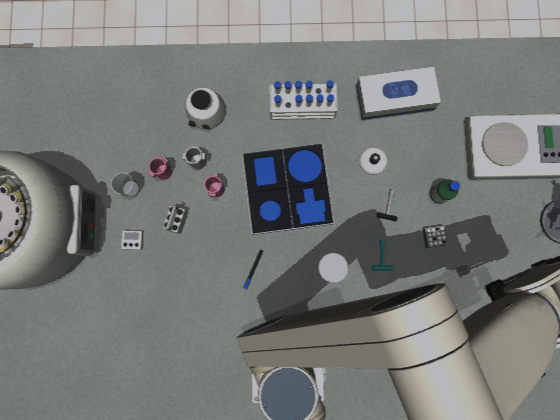

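View pics/side0.png

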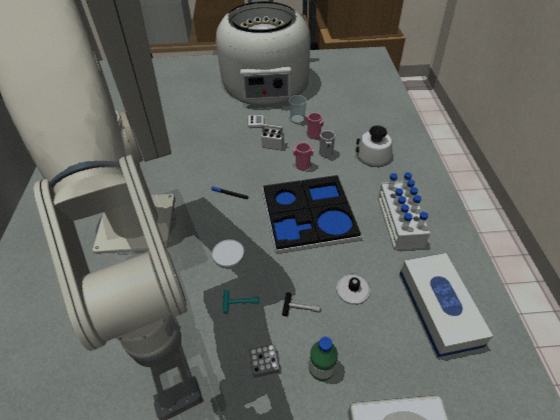

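The top view shows the tray at (289,189). Candidates there:
- **Bucket:** grey (195,156); the pink ones at (160,168) and (214,185) are decoys.
- **Adapter:** block with 6 bores and a bail (175,218); the look-alikes are the many-holed block (434,236) and the timer (132,240).
- **Wrench:** black bar with steel shaft (388,207); the turquoise one (381,258) is a decoy.
- **Lid:** disc with knob (373,160); the plain disc (333,267) is a decoy.

Next I'll check these in a close crop.

```bash
cat > h.py <<'E'
import numpy as np,cv2
from scipy.spatial.transform import Rotation as R
from workcell import ctrl,cams
np.set_printoptions(precision=2,suppress=True)
def cam(n,img=None):
    d=cams.get_image(n);d["R"]=R.from_rotvec(d["rotation"]).as_matrix() if np.size(d["rotation"])==3 else np.array(d["rotation"]);d["C"]=np.array(d["xyz"]);d["K"]=np.array(d["camera_matrix"]);return d
def proj(d,P):
    p=(np.atleast_2d(P)-d["C"])@d["R"]@d["K"].T;return p[:,:2]/p[:,2:]
def ray(d,uv): return d["R"]@np.linalg.inv(d["K"])@np.r_[uv,1]
def onz(d,uv,z):
    r=ray(d,uv);return d["C"]+r*(z-d["C"][2])/r[2]
def tri(a,ua,b,ub):
    r,s=ray(a,ua),ray(b,ub);k=np.linalg.lstsq(np.c_[r,-s],b["C"]-a["C"],rcond=None)[0]
    p,q=a["C"]+k[0]*r,b["C"]+k[1]*s;return (p+q)/2,np.linalg.norm(p-q)
E
python3 - <<'E'
from h import *
t=cv2.imread("pics/top0.png");s=cv2.imread("pics/side0.png")
def c(i,x,y,w,h,f):return cv2.resize(i[y:y+h,x:x+w],None,fx=f,fy=f,interpolation=cv2.INTER_CUBIC)
cv2.imwrite("pics/c1.png",np.vstack([c(t,110,130,160,120,5)[:600]]))
cv2.imwrite("pics/c2.png",c(t,310,140,160,120,5))
cv2.imwrite("pics/c3.png",c(s,235,85,160,120,5))
cv2.imwrite("pics/c4.png",c(s,215,265,160,120,5))
T,S=cam("top"),cam("side")
for n in "rotor_lid bucket adapter wrench foam_lid foam_bucket foam_adapter foam_wrench bottle beaker".split():
    for m in("top","side"):print(n,m,[(np.round(b["rect"],1).tolist(),round(float(b["p"]),2)) for b in cams.boxes_of(m,n)])
E
```

```text
rotor_lid top [([372.6, 160.7, 26.9, 24.4], 0.88)]
rotor_lid side []
bucket top [([160.2, 169.4, 24.7, 23.2], 0.79), ([445.7, 191.7, 28.4, 28.2], 0.7), ([193.2, 158.8, 24.0, 23.3], 0.68), ([212.1, 185.0, 25.1, 24.4], 0.57)]
bucket side [([313.4, 124.9, 14.1, 24.3], 0.74), ([327.8, 143.0, 16.2, 31.6], 0.73), ([303.1, 154.6, 19.8, 28.0], 0.65)]
adapter top [([175.1, 219.4, 22.9, 24.6], 0.73)]
adapter side [([272.5, 135.0, 22.7, 29.2], 0.58)]
wrench top [([383.8, 254.7, 22.1, 32.3], 0.77), ([386.2, 205.6, 22.2, 31.9], 0.52), ([308.6, 204.8, 43.7, 45.7], 0.33)]
wrench side [([238.6, 302.4, 41.0, 23.7], 0.67), ([303.6, 302.9, 40.4, 22.9], 0.51)]
foam_lid top [([305.5, 165.7, 46.0, 46.6], 0.65)]
foam_lid side [([333.8, 223.6, 46.7, 40.1], 0.66)]
foam_bucket top []
foam_bucket side [([286.2, 197.5, 45.9, 35.6], 0.88), ([291.8, 228.8, 46.0, 36.9], 0.65)]
foam_adapter top [([264.5, 172.9, 45.6, 42.9], 0.9)]
foam_adapter side [([326.5, 194.6, 42.0, 35.1], 0.67), ([353.5, 288.1, 33.7, 25.1], 0.57)]
foam_wrench top [([308.4, 205.1, 44.5, 46.3], 0.58)]
foam_wrench side [([292.3, 229.3, 48.6, 41.0], 0.63)]
bottle top [([444.6, 193.2, 29.8, 24.6], 0.76)]
bottle side [([321.5, 357.1, 25.4, 44.3], 0.58)]
beaker top [([122.6, 184.4, 30.5, 21.1], 0.61)]
beaker side [([297.3, 108.7, 16.2, 26.8], 0.75)]
```

View pics/c1.png

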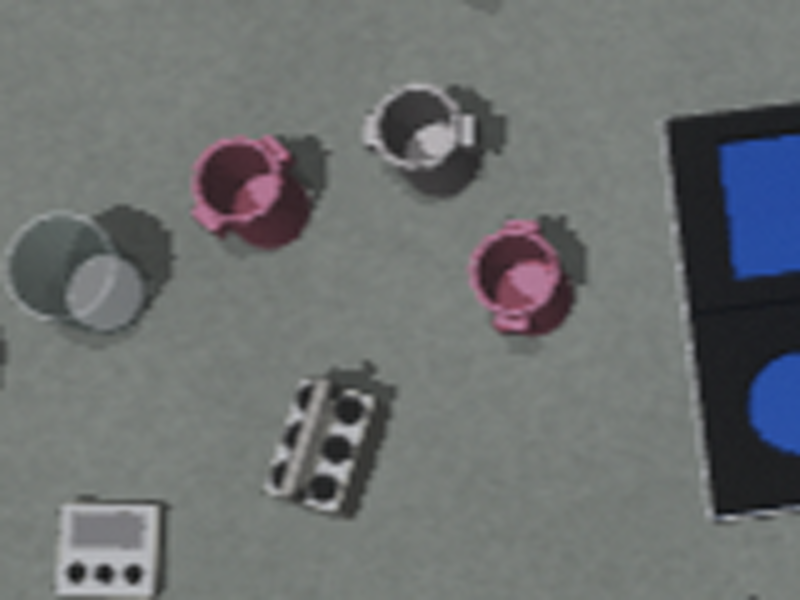

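View pics/c2.png

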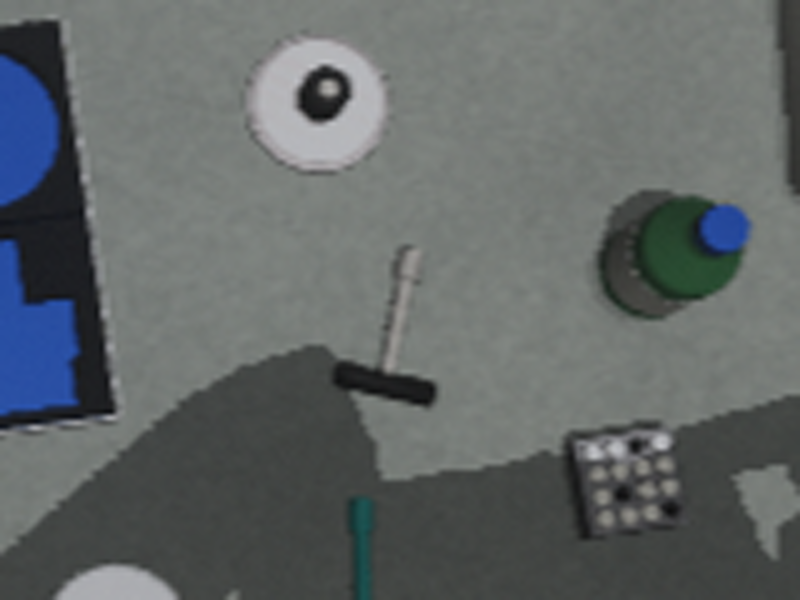

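View pics/c3.png

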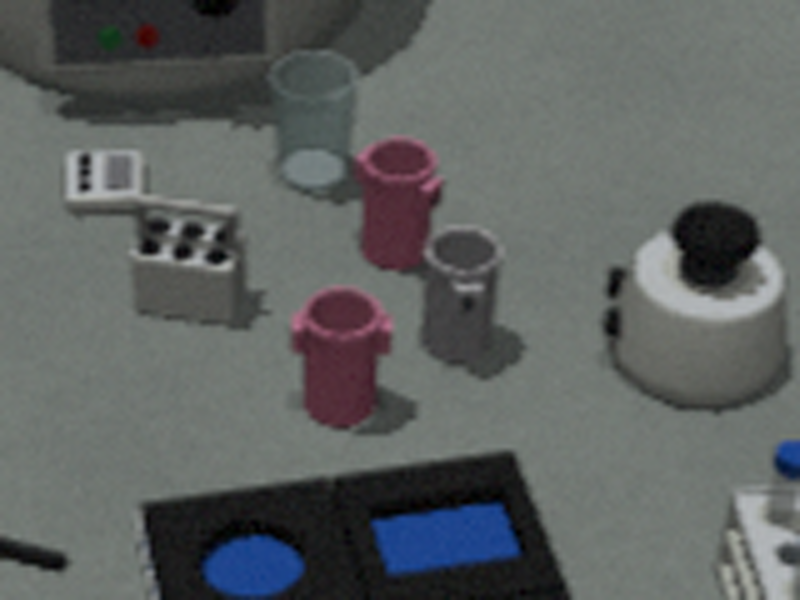

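View pics/c4.png

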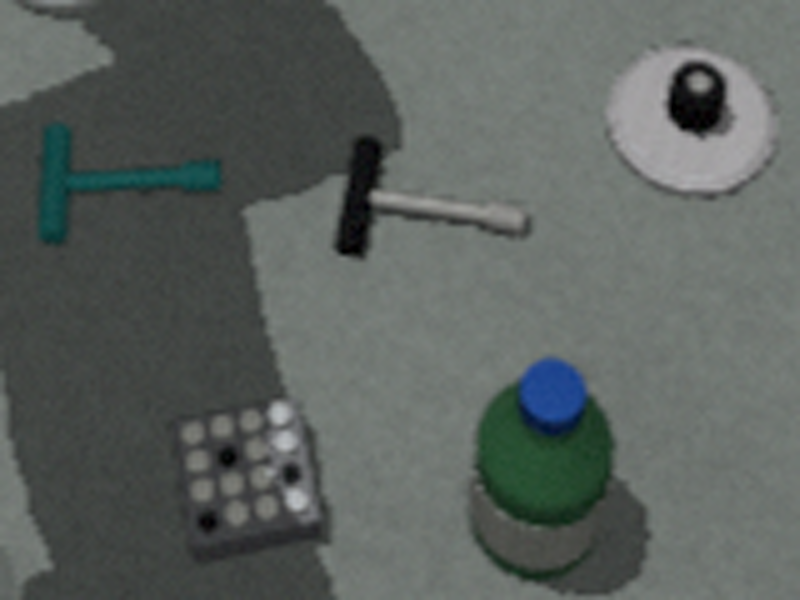

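The crops confirm the choices: grey bucket with its rim at top (193,155), adapter bail from (174,206) to (167,228), black-bar wrench with its joint at (387,215), lid knob at (375,157). The pink and turquoise items, the many-holed block and the plain disc are not ours. Next I'll measure poses from both views.

```bash
cat > m.py <<'E'
from h import *
from scipy.optimize import minimize
T,S=cam("top"),cam("side")
f=lambda o,p:(np.array(p)+.5)/5-.5+np.array(o)
c1,c2,c3,c4=(110,130),(310,140),(235,85),(215,265)
for n,a,b in [("rim",f(c1,(418,125)),f(c3,(464,252))),("bail+",f(c1,(322,382)),f(c3,(238,212))),("bail-",f(c1,(288,492)),f(c3,(142,203))),
 ("bar l",f(c2,(337,373)),f(c4,(369,142))),("bar r",f(c2,(433,393)),f(c4,(352,252))),("joint",f(c2,(386,382)),f(c4,(362,197))),("sock",f(c2,(411,250)),f(c4,(524,221))),
 ("knob",f(c2,(326,89)),f(c4,(698,80))),("disc",f(c2,(318,103)),f(c4,(692,118))),("bottlecap",f(c2,(724,229)),f(c4,(552,375)))]:
    print(n,*tri(T,a,S,b))
# foam
def shape(n):
    c=lambda r:[(r*np.cos(a),r*np.sin(a)) for a in np.linspace(0,2*np.pi,60)]
    return np.array(dict(lid=c(54),bucket=c(34),adapter=[(-46,-32),(46,-32),(46,32),(-46,32)],
     wrench=[(-56,-40),(-26,-40),(-26,-46),(14,-46),(14,-16),(56,-16),(56,16),(14,16),(14,46),(-26,46),(-26,40),(-56,40)])[n],float)
cen=dict(lid=(305,165),bucket=(270,210),adapter=(266,170),wrench=(313,205))
def blue(d):
    h=cv2.cvtColor(d["image"],cv2.COLOR_RGB2HSV);m=cv2.inRange(h,(105,120,60),(125,255,255))
    return cv2.connectedComponents(m)[1]
L={0:blue(T),1:blue(S)}
def ren(d,P,x,k=8):
    o=[]
    for z in(15,30):
        r=R.from_euler("z",x[2]).as_matrix()[:2,:2];q=np.c_[P@r.T+x[:2],np.full(len(P),z+x[3])]
        im=np.zeros((420,560),np.uint8);cv2.fillPoly(im,[np.round(proj(d,q)*256).astype(np.int32)],255,cv2.LINE_AA,8);o.append(im/255.)
    return o[0]*o[1]
for n in cen:
    P=shape(n);x0=onz(T,cen[n],15)[:2]
    mt=(L[0]==L[0][cen[n][1],cen[n][0]]).astype(float)
    u=np.round(proj(S,np.r_[x0,15])[0]).astype(int);ms=(L[1]==L[1][u[1],u[0]]).astype(float)
    def cost(v):
        x=np.r_[x0+v[:2]*10,v[2]*.1,v[3]*10];return sum(abs(ren(d,P,x)-m).sum()/m.sum() for d,m in((T,mt),(S,ms)))
    best=min((minimize(cost,[0,0,a,0],method="Nelder-Mead",options=dict(initial_simplex=np.array([[0,0,a,0],[1,0,a,0],[0,1,a,0],[0,0,a+1,0],[0,0,a,1]]),maxiter=250)) for a in(-1,0.,1)),key=lambda r:r.fun)
    v=best.x;print(n,mt.sum(),ms.sum(),"xy",x0+v[:2]*10,"yaw",v[2]*.1,"dz",v[3]*10,"cost",best.fun)
E
python3 m.py
```

```text
rim [639.1  272.81  84.15] 3.497998750819346
bail+ [483.03 329.28  86.52] 7.45561104462434
bail- [416.2  349.23  84.5 ] 5.522038543879464
bar l [ 454.5  -294.44   10.87] 3.910248693847808
bar r [ 440.84 -355.36    6.8 ] 3.372175554386961
joint [ 448.32 -325.53    8.84] 3.674716959610221
sock [ 532.19 -345.85    7.97] 2.2984692308116936
knob [ 630.37 -289.74   41.53] 3.3968500118788674
disc [ 630.68 -291.45    5.49] 3.831595089587428
bottlecap [ 515.79 -492.59  151.73] 4.747591020603313
lid 867.0 671.0 xy [613.26 -69.19] yaw 0.10041917548897535 dz -0.8927845680661239 cost 0.13730375575723588
bucket 360.0 208.0 xy [471.88  43.57] yaw -0.07513106381360231 dz 0.8661353157397522 cost 0.22515930427810474
adapter 567.0 317.0 xy [599.11  57.39] yaw 0.08392313945115505 dz 1.3243569277583103 cost 0.20368303000006166
wrench 745.0 535.0 xy [486.84 -82.96] yaw 0.10499354362282204 dz -1.5830492864100258 cost 0.2038870564042996
```

Heights match: rim 84 mm, bail 85, wrench 8.5, knob 41.5. The modules form a consistent square with yaw about 0.107. Next, a planning helper that gives tool-frame deltas, plus the bucket yaw.

```bash
cat > p.py <<'E'
from workcell import ctrl
import sys,numpy as np
from scipy.spatial.transform import Rotation as R
# usage: p.py x y z [yaw of tool y axis]; turn first, then shift
o=ctrl.get_obs();M=R.from_rotvec(o["orientation"]).as_matrix();a=list(map(float,sys.argv[1:]))
cy=np.arctan2(M[1,1],M[0,1]);turn=0
if len(a)>3:
    turn=-((a[3]-cy+np.pi/2)%np.pi-np.pi/2)
M2=M@R.from_euler("z",turn).as_matrix()
d=M2.T@(np.array(a[:3])-o["ee_pos"])
print("t",round(float(o["t"]),2),"pos",np.round(o["ee_pos"],1),"yawY",round(cy,3),"turn",round(np.degrees(turn)/5,2),"shift",np.round(d/25,2),"tilt",np.round(M[:,2],3),"q",np.round(o["qpos"],2),"F",np.round(o["ft_force"],1),"w",np.round(o["width"],1),"g",np.round(o["grasp_force"],1))
E
python3 p.py 473 -331 240 1.341; python3 - <<'E'
from h import *
T,S=cam("top"),cam("side");f=lambda p:(np.array(p)+.5)/5-.5+np.array((110,130))
for z in (66,77):
  l,r=onz(T,f((368,133)),z),onz(T,f((469,130)),z);v=l-r;print(l,r,np.arctan2(v[1],v[0]),np.linalg.norm(v))
for p in((240,180),(515,270)):print("pink",onz(T,f(p),85))
E
```

```text
t 1.3 pos [ 233.5 -579.7  241.4] yawY -1.188 turn 7.02 shift [  7.06 -11.87   0.05] tilt [-0.  0. -1.] q [-1.21  0.42  1.63  0.    1.09 -0.02] F [-0.3 -0.1 -0.1] w 87.9 g 0.0
[637.72 307.13  66.  ] [638.4  244.68  66.  ] 1.5817515417204564 62.45753697575989
[634.78 304.74  77.  ] [635.46 242.77  77.  ] 1.5817515417204586 61.97110439757523
pink [604.82 380.62  85.  ]
pink [545.82 213.23  85.  ]
```

>>> move_arm --steps '[[[0,0,0],1,0],[[0,0,0],1,0],[[0,0,0],1,0],[[0,0,0],1,0],[[0,0,0],1,0],[[0,0,0],1,0],[[0,0,0],1,0],[[0.6,-1,0],0,0],[[0.6,-1,0],0,0],[[0.6,-1,0],0,0],[[0.6,-1,0],0,0],[[0.6,-1,0],0,0],[[0.6,-1,0],0,0],[[0.6,-1,0],0,0],[[0.6,-1,0],0,0],[[0.6,-1,0],0,0],[[0.6,-1,0],0,0],[[0.6,-1,0],0,0],[[0.46,-0.87,0],0,0],[[0,0,0],0,0]]'

```text
t: 3.07
ee_pos: [474.9, -327.8, 241.5]
orientation: [-3.121, 0.352, -0.002]
ft_force: [0.7, -0.0, -0.2]
width: 87.7
grasp_force: 0.0
```

```bash
python3 p.py 473 -331 22 1.341
```

```text
t 3.07 pos [ 474.9 -327.8  241.5] yawY -1.796 turn 0.06 shift [-0.05  0.15  8.78] tilt [ 0.001  0.001 -1.   ] q [-0.63  0.35  1.74  0.    1.05  1.17] F [ 0.7 -0.  -0.2] w 87.7 g 0.0
```

>>> move_arm --steps '[[[0,0,1],0,0],[[0,0,1],0,0],[[0,0,1],0,0],[[0,0,1],0,0],[[0,0,1],0,0],[[0,0,1],0,0],[[0,0,1],0,0],[[0,0,0.8],0,0],[[0,0,0.5],0,0],[[0,0,0.4],0,0],[[0,0,0],0,0],[[0,0,0],0,0]]'

```text
t: 4.07
ee_pos: [472.5, -330.9, 24.1]
orientation: [3.121, -0.358, -0.0]
ft_force: [0.1, -0.7, 0.4]
width: 87.9
grasp_force: 0.0
```

```bash
python3 p.py 473 -331 22 1.341
```

```text
t 4.07 pos [ 472.5 -330.9   24.1] yawY -1.799 turn 0.02 shift [0.02 0.   0.08] tilt [-0. -0. -1.] q [-0.63  0.68  1.83 -0.    0.63  1.17] F [ 0.1 -0.7  0.4] w 87.9 g 0.0
```

>>> move_arm --steps '[[[0,0,0.1],0,0],[[0,0,0],0,1],[[0,0,0],0,1],[[0,0,0],0,1],[[0,0,0],0,1],[[0,0,0],0,1],[[0,0,0],0,1],[[0,0,0],0,1],[[0,0,0],0,1],[[0,0,0],0,1],[[0,0,0],0,1],[[0,0,0],0,1],[[0,0,0],0,1]]'

```text
t: 5.15
ee_pos: [472.5, -330.6, 21.3]
orientation: [-3.121, 0.357, 0.0]
ft_force: [0.4, -0.1, 0.3]
width: 10.8
grasp_force: 0.0
```

>>> move_arm --steps '[[[0,0,0],0,1],[[0,0,0],0,1],[[0,0,0],0,1],[[0,0,-0.5],0,1],[[0,0,-1],0,1],[[0,0,-1],0,1],[[0,0,-1],0,1],[[0,0,-1],0,1],[[0,0,0],-1,1],[[0,0,0],-1,1],[[0,0,0],-1,1],[[0,0,0],-0.86,1],[[0,0,0],0,1]]'

```text
t: 6.23
ee_pos: [472.3, -330.4, 134.6]
orientation: [3.137, 0.175, 0.0]
ft_force: [0.0, 0.5, -2.2]
width: 9.0
grasp_force: 30.0
```

```bash
python3 p.py 473 -84.5 130 1.678
```

```text
t 6.23 pos [ 472.3 -330.4  134.6] yawY -1.459 turn 0.05 shift [ 1.08 -9.78  0.18] tilt [ 0. -0. -1.] q [-0.63  0.5   1.81 -0.    0.84  0.83] F [ 0.   0.5 -2.2] w 9.0 g 30.0
```

>>> move_arm --steps '[[[0.11,-1,0],0,1],[[0.11,-1,0],0,1],[[0.11,-1,0],0,1],[[0.11,-1,0],0,1],[[0.11,-1,0],0,1],[[0.11,-1,0],0,1],[[0.11,-1,0],0,1],[[0.11,-1,0],0,1],[[0.11,-1,0],0,1],[[0.09,-0.78,0],0,1],[[0,0,0],0,1],[[0,0,0],0,1]]'

```text
t: 7.23
ee_pos: [472.9, -83.9, 134.3]
orientation: [3.137, 0.172, 0.0]
ft_force: [0.1, -0.7, -1.5]
width: 9.0
grasp_force: 30.0
```

```bash
python3 p.py 473 -84.5 37 1.678; python3 - <<'E'
from h import *
s=cam("side")["image"][:,:,::-1];t=cam("top")["image"][:,:,::-1]
c=lambda i,x,y:cv2.resize(i[y:y+120,x:x+80],None,fx=5,fy=5,interpolation=cv2.INTER_CUBIC)
cv2.imwrite("pics/w1.png",np.hstack([c(s,255,170),c(t,275,150)]))
E
```

```text
t 7.23 pos [472.9 -83.9 134.3] yawY -1.461 turn 0.02 shift [0.   0.02 3.89] tilt [ 0. -0. -1.] q [-0.2   0.38  2.02 -0.    0.74  1.26] F [ 0.1 -0.7 -1.5] w 9.0 g 30.0
```

View pics/w1.png

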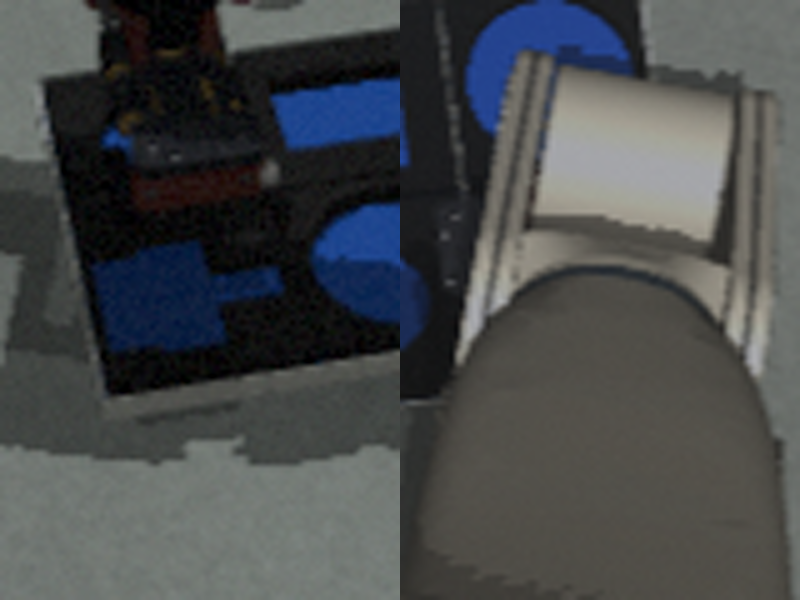

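The side crop shows the socket tip at (309,204) held level, with the T cut-out at (290,228) below. Lowering.

>>> move_arm --steps '[[[0,0,1],0,1],[[0,0,1],0,1],[[0,0,0.8],0,1],[[0,0,0.4],0,1],[[0,0,0.2],0,1],[[0,0,0.2],0,1],[[0,0,0.2],0,1],[[0,0,0.1],0,1],[[0,0,0],0,1],[[0,0,0],0,1]]'

```text
t: 8.17
ee_pos: [473.1, -84.6, 36.8]
orientation: [3.137, 0.171, 0.001]
ft_force: [-0.9, 0.3, -2.1]
width: 9.1
grasp_force: 30.0
```

```bash
python3 p.py 473 -84.5 36.5 1.678
```

```text
t 8.17 pos [473.1 -84.6  36.8] yawY -1.462 turn 0.02 shift [-0.   -0.01  0.01] tilt [ 0.001 -0.    -1.   ] q [-0.2   0.57  2.05  0.    0.52  1.26] F [-0.9  0.3 -2.1] w 9.1 g 30.0
```

No contact, and the wrench is just above the floor. Releasing with a partial opening, then rising.

>>> move_arm --steps '[[[0,0,0],0,0.6],[[0,0,0],0,0.6],[[0,0,0],0,0.6],[[0,0,0],0,0.6],[[0,0,0],0,0.6],[[0,0,0],0,0.6],[[0,0,-0.5],0,0.6],[[0,0,-1],0,0.6],[[0,0,-1],0,0.6],[[0,0,-1],0,0.5],[[0,0,-1],0,0.4],[[0,0,-1],0,0.4],[[0,1,0],0,0.4],[[0,1,0],0,0.4],[[0,1,0],0,0.4],[[0,1,0],0,0.4],[[0,0,0],0,0.4]]'

```text
t: 9.58
ee_pos: [484.6, -187.3, 174.3]
orientation: [3.135, 0.167, 0.003]
ft_force: [0.2, 0.1, 0.3]
width: 52.5
grasp_force: 0.0
```

```bash
python3 p.py 630.4 -290 34
```

```text
t 9.58 pos [ 484.6 -187.3  174.3] yawY -1.464 turn 0.0 shift [5.35 4.69 5.63] tilt [ 0.002 -0.002 -1.   ] q [-0.39  0.36  1.91 -0.    0.86  1.07] F [0.2 0.1 0.3] w 52.5 g 0.0
```

>>> move_arm --steps '[[[1,0.9,0],0,0.4],[[1,0.9,0],0,0.4],[[1,0.9,0],0,0.4],[[1,0.9,0],0,0.4],[[1,0.9,0],0,0.4],[[0.35,0.1,1],0,0.4],[[0,0,1],0,0.4],[[0,0,1],0,0.4],[[0,0,0],0,0.4],[[0,0,0],0,0.4]]'

```text
t: 10.42
ee_pos: [627.9, -282.7, 97.4]
orientation: [-3.135, -0.171, 0.006]
ft_force: [0.6, 0.1, 0.7]
width: 52.7
grasp_force: 0.0
```

```bash
python3 p.py 630.4 -290 34
```

```text
t 10.42 pos [ 627.9 -282.7   97.4] yawY -1.462 turn 0.0 shift [0.08 0.31 2.53] tilt [-0.004  0.002 -1.   ] q [-0.44  0.68  1.55  0.    0.91  1.02] F [0.6 0.1 0.7] w 52.7 g 0.0
```

>>> move_arm --steps '[[[0.08,0.3,0.9],0,0.4],[[0,0,0.9],0,0.4],[[0,0,0.7],0,0.4],[[0,0,0],0,0.4],[[0,0,0],0,0.4]]'

```text
t: 10.83
ee_pos: [632.2, -290.9, 37.5]
orientation: [3.137, 0.171, 0.0]
ft_force: [0.3, -0.4, 0.4]
width: 52.7
grasp_force: 0.0
```

```bash
python3 p.py 630.4 -290 34
```

```text
t 10.83 pos [ 632.2 -290.9   37.5] yawY -1.462 turn 0.0 shift [-0.07 -0.05  0.14] tilt [ 0. -0. -1.] q [-0.45  0.77  1.55  0.    0.82  1.01] F [ 0.3 -0.4  0.4] w 52.7 g 0.0
```

>>> move_arm --steps '[[[-0.06,0,0],0,0.4],[[0,0,0],0,1],[[0,0,0],0,1],[[0,0,0],0,1],[[0,0,0],0,1],[[0,0,0],0,1],[[0,0,0],0,1]]'

```text
t: 11.42
ee_pos: [630.8, -291.3, 37.3]
orientation: [3.137, 0.171, 0.001]
ft_force: [-1.3, 0.4, 5.6]
width: 29.3
grasp_force: 30.0
```

```bash
python3 p.py 630.4 -290 34
```

```text
t 11.42 pos [ 630.8 -291.3   37.3] yawY -1.462 turn 0.0 shift [-0.01 -0.05  0.13] tilt [ 0.001 -0.    -1.   ] q [-0.45  0.77  1.55  0.    0.82  1.01] F [-1.3  0.4  5.6] w 29.3 g 30.0
```

>>> move_arm --steps '[[[0,0,0],0,1],[[0,0,-0.5],0,1],[[0,0,-1],0,1],[[0,0,-1],0,1],[[0,0,-0.5],0,1],[[0,-1,0],0,1],[[0,-1,0],0,1],[[0,-1,0],0,1],[[0,-1,0],0,1],[[0,-1,0],0,1],[[0,-1,0],0,1],[[0,-1,0],0,1],[[0,-1,0],0,1],[[0,-0.5,0],0,1],[[0,0,0],0,1],[[0,0,0],0,1]]'

```text
t: 12.75
ee_pos: [607.4, -79.8, 111.5]
orientation: [3.136, 0.173, 0.0]
ft_force: [-0.6, -0.5, -2.4]
width: 29.3
grasp_force: 30.0
```

```bash
python3 p.py 613 -69.2 53
```

```text
t 12.75 pos [607.4 -79.8 111.5] yawY -1.461 turn 0.0 shift [ 0.27 -0.4   2.34] tilt [ 0. -0. -1.] q [-0.15  0.57  1.73 -0.    0.83  1.31] F [-0.6 -0.5 -2.4] w 29.3 g 30.0
```

>>> move_arm --steps '[[[0.27,-0.4,0],0,1],[[0,0,0.8],0,1],[[0,0,0.6],0,1],[[0,0,0.3],0,1],[[0,0,0.3],0,1],[[0,0,0.2],0,1],[[0,0,0.1],0,1],[[0,0,0],0,1],[[0,0,0],0,1]]'

```text
t: 13.5
ee_pos: [613.3, -69.4, 54.2]
orientation: [3.137, 0.17, 0.001]
ft_force: [0.2, 0.9, -2.8]
width: 29.3
grasp_force: 30.0
```

```bash
python3 p.py 613 -69.2 53
```

```text
t 13.5 pos [613.3 -69.4  54.2] yawY -1.462 turn 0.0 shift [-0.01 -0.01  0.05] tilt [ 0.001 -0.    -1.   ] q [-0.13  0.66  1.74  0.    0.74  1.33] F [ 0.2  0.9 -2.8] w 29.3 g 30.0
```

>>> move_arm --steps '[[[0,0,0.04],0,1],[[0,0,0],0,0.5],[[0,0,0],0,0.5],[[0,0,0],0,0.5],[[0,0,0],0,0.5],[[0,0,0],0,0.5],[[0,0,-0.5],0,0.5],[[0,0,-1],0,0.5],[[0,0,-1],-1,0.5],[[0,0,-1],-1,0.5],[[0,0,-1],-1,0.5],[[0,0,-1],-1,0.5],[[0,0,-1],-1,0.5],[[0,0,-1],-1,0.5],[[0,0,0],-1,0.5],[[0,0,0],-1,0.5],[[0,0,0],-1,0.5],[[0,0,0],-1,0.5],[[0,0,0],-1,0.5],[[0,0,0],-1,0.5]]'

```text
t: 15.17
ee_pos: [612.8, -69.3, 241.5]
orientation: [2.627, 1.722, 0.001]
ft_force: [0.2, -0.2, 0.5]
width: 43.5
grasp_force: 0.0
```

>>> move_arm --steps '[[[0,0,0],-1,0.5],[[0,0,0],-1,0.5],[[0,0,0],-1,0.5],[[0,0,0],-1,0.5],[[0,0,0],-1,0.5],[[0,0,0],-1,0.5],[[0,0,0],-1,0.5],[[0,0,0],-1,0.5],[[0,0,0],-1,0.5],[[0,0,0],-1,0.5],[[0,0,0],-1,0.5],[[0,0,0],-1,0.5],[[0,0,0],-1,0.5],[[0,0,0],-1,0.5],[[0,0,0],-1,0.5],[[0,0,0],-1,0.5],[[0,0,0],-1,0.5],[[0,0,0],-1,0.5],[[0,0,0],-1,0.5],[[0,0,0],-0.4,0.5]]'

```text
t: 16.83
ee_pos: [612.9, -69.3, 241.4]
orientation: [0.451, 3.108, -0.0]
ft_force: [-0.9, 0.2, -0.0]
width: 43.8
grasp_force: 0.0
```

```bash
python3 p.py 449.6 339.3 150 1.281
```

```text
t 16.83 pos [612.9 -69.3 241.4] yawY 1.283 turn 0.02 shift [10.93 13.8   3.65] tilt [ 0.001 -0.    -1.   ] q [-0.13  0.41  1.65 -0.    1.08 -1.41] F [-0.9  0.2 -0. ] w 43.8 g 0.0
```

>>> move_arm --steps '[[[0.75,1,0],0,0.5],[[0.75,1,0],0,0.5],[[0.75,1,0],0,0.5],[[0.75,1,0],0,0.5],[[0.75,1,0],0,0.5],[[0.75,1,0],0,0.5],[[0.75,1,0],0,0.5],[[0.75,1,0],0,0.5],[[0.75,1,0],0,0.5],[[0.75,1,0],0,0.5],[[0.75,1,0],0,0.5],[[0.75,1,0],0,0.5],[[0.75,1,0],0,0.5],[[1,0.8,1],0,0.5],[[0.18,0,1],0,0.5],[[0,0,1],0,0.5],[[0,0,0],0,0.5],[[0,0,0],0,0.5],[[0,0,0],0,0.5]]'

```text
t: 18.42
ee_pos: [451.7, 340.1, 167.0]
orientation: [0.459, 3.107, 0.002]
ft_force: [0.4, -0.2, 0.7]
width: 44.0
grasp_force: 0.0
```

```bash
python3 p.py 449.6 339.3 86 1.281;  python3 - <<'E'
from h import *
s=cam("side")["image"][:,:,::-1];t=cam("top")["image"][:,:,::-1]
c=lambda i,x,y:cv2.resize(i[y:y+150,x:x+100],None,fx=4,fy=4,interpolation=cv2.INTER_CUBIC)
cv2.imwrite("pics/a1.png",np.hstack([c(s,225,80),c(t,240,120)]))
E
```

```text
t 18.42 pos [451.7 340.1 167. ] yawY 1.278 turn -0.04 shift [ 0.08 -0.06  3.24] tilt [ 0.001  0.001 -1.   ] q [ 0.62  0.43  1.82 -0.    0.89 -0.65] F [ 0.4 -0.2  0.7] w 44.0 g 0.0
```

View pics/a1.png

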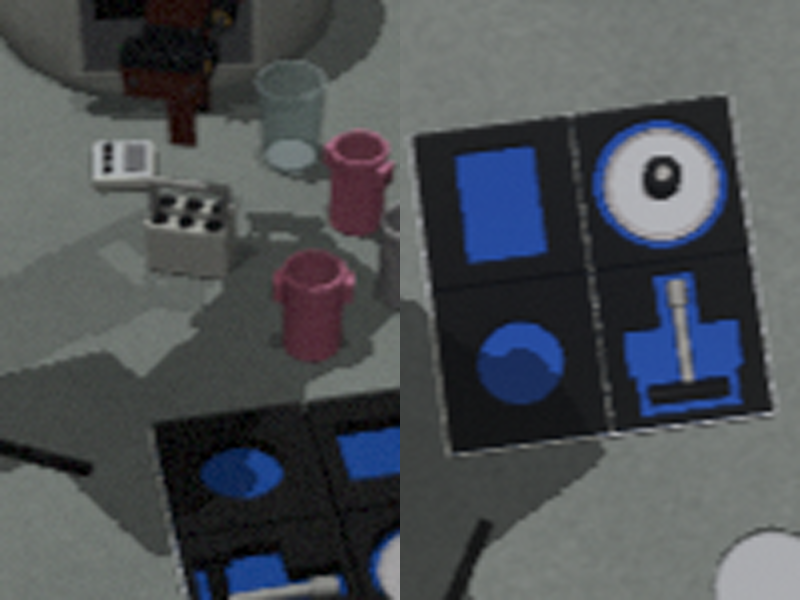

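The lid (top (405,164)) and wrench (top (411,205)) sit centred in their cut-outs. The gripper is above the adapter bail, so I descend.

>>> move_arm --steps '[[[0.08,-0.06,1],0,0.5],[[0,0,1],0,0.5],[[0,0,0.8],0,0.5],[[0,0,0.4],0,0.5],[[0,0,0],0,0.5],[[0,0,0],0,0.5],[[0,0,0],0,1],[[0,0,0],0,1],[[0,0,0],0,1],[[0,0,0],0,1],[[0,0,0],0,1],[[0,0,0],0,1],[[0,0,0],0,1],[[0,0,0],0,1]]'

```text
t: 19.68
ee_pos: [448.5, 339.2, 85.7]
orientation: [0.458, 3.108, 0.001]
ft_force: [-1.2, 0.9, 4.3]
width: 9.0
grasp_force: 30.0
```

```bash
python3 p.py 449.6 339.3 86 1.281
```

```text
t 19.68 pos [448.5 339.2  85.7] yawY 1.278 turn -0.03 shift [-0.04  0.02 -0.01] tilt [ 0.  0. -1.] q [ 0.63  0.56  1.86  0.    0.73 -0.65] F [-1.2  0.9  4.3] w 9.0 g 30.0
```

>>> move_arm --steps '[[[0,0,-0.5],0,1],[[0,0,-1],0,1],[[0,0,-1],-1,1],[[0,0,-1],-1,1],[[0,0,-1],-1,1],[[0,0,-0.7],-1,1],[[0,0,0],-0.58,1],[[0,0,0],0,1],[[0,0,0],0,1]]'

```text
t: 20.43
ee_pos: [448.2, 338.7, 215.6]
orientation: [0.165, -3.137, 0.0]
ft_force: [-0.2, 0.5, -2.5]
width: 8.9
grasp_force: 30.0
```

```bash
python3 p.py 599.1 57.4 215 1.678
```

```text
t 20.43 pos [448.2 338.7 215.6] yawY 1.676 turn -0.02 shift [ -4.8  -11.83   0.03] tilt [-0. -0. -1.] q [ 0.63  0.36  1.79 -0.    0.99 -1.05] F [-0.2  0.5 -2.5] w 8.9 g 30.0
```

>>> move_arm --steps '[[[-0.4,-1,0],0,1],[[-0.4,-1,0],0,1],[[-0.4,-1,0],0,1],[[-0.4,-1,0],0,1],[[-0.4,-1,0],0,1],[[-0.4,-1,0],0,1],[[-0.4,-1,0],0,1],[[-0.4,-1,0],0,1],[[-0.4,-1,0],0,1],[[-0.4,-1,0],0,1],[[-0.4,-1,0],0,1],[[-0.4,-0.83,0],0,1],[[0,0,0],0,1],[[0,0,0],0,1],[[0,0,0],0,1]]'

```text
t: 21.68
ee_pos: [598.5, 58.0, 214.4]
orientation: [0.166, -3.135, -0.0]
ft_force: [0.4, 0.7, -2.0]
width: 9.1
grasp_force: 30.0
```

```bash
python3 p.py 599.1 57.4 102 1.678; python3 - <<'E'
from h import *
s=cam("side")["image"][:,:,::-1]
cv2.imwrite("pics/a2.png",cv2.resize(s[100:260,220:400],None,fx=4,fy=3.75,interpolation=cv2.INTER_CUBIC))
E
```

```text
t 21.68 pos [598.5  58.  214.4] yawY 1.676 turn -0.02 shift [-0.03 -0.03  4.5 ] tilt [-0.002  0.    -1.   ] q [ 0.08  0.42  1.7   0.    1.02 -1.6 ] F [ 0.4  0.7 -2. ] w 9.1 g 30.0
```

View pics/a2.png

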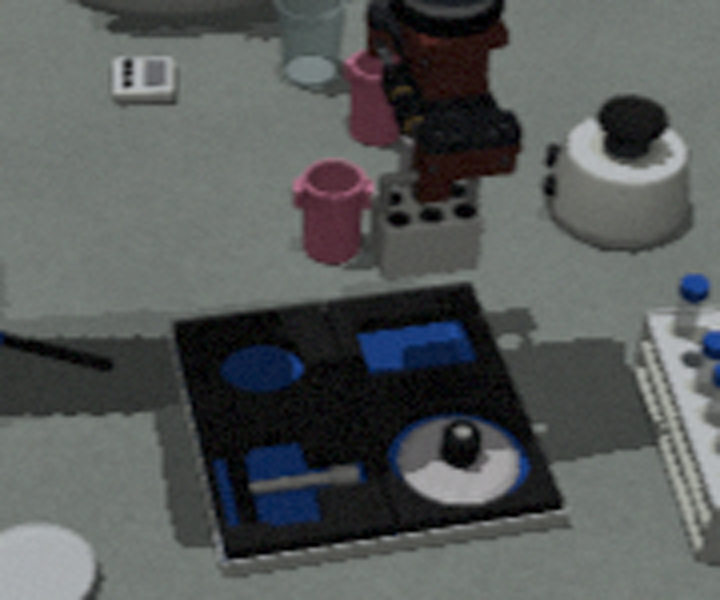

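The adapter hangs level at (327,155), aligned above its cut-out (324,192). Lid and wrench lie flat. Lowering.

>>> move_arm --steps '[[[0,0,1],0,1],[[0,0,1],0,1],[[0,0,0.8],0,1],[[0,0,0.5],0,1],[[0,0,0.3],0,1],[[0,0,0.3],0,1],[[0,0,0.3],0,1],[[0,0,0.2],0,1],[[0,0,0.1],0,1],[[0,0,0],0,1],[[0,0,0],0,1]]'

```text
t: 22.65
ee_pos: [599.7, 57.7, 103.2]
orientation: [-0.168, 3.137, -0.0]
ft_force: [0.4, -0.2, -1.8]
width: 9.3
grasp_force: 30.0
```

```bash
python3 p.py 599.1 57.4 101.5 1.678
```

```text
t 22.65 pos [599.7  57.7 103.2] yawY 1.678 turn -0.0 shift [ 0.02 -0.01  0.07] tilt [ 0.001  0.    -1.   ] q [ 0.08  0.57  1.76 -0.    0.81 -1.6 ] F [ 0.4 -0.2 -1.8] w 9.3 g 30.0
```

>>> move_arm --steps '[[[0,0,0.06],0,1],[[0,0,0],0,1],[[0,0,0],0,0.6],[[0,0,0],0,0.6],[[0,0,0],0,0.6],[[0,0,0],0,0.6],[[0,0,0],0,0.6],[[0,0,-0.5],0,0.6],[[0,0,-1],0,0.4],[[0,0,-1],0,0.2],[[0,0,-1],1,0.1],[[0,0,-1],1,0.1],[[0,0,0],1,0.1],[[0,0,0],1,0.1],[[0,0,0],1,0.1],[[0,0,0],1,0.1],[[0,0,0],1,0.1],[[0,0,0],1,0.1],[[0,0,0],1,0.1],[[0,0,0],1,0.1]]'

```text
t: 24.32
ee_pos: [599.5, 57.8, 214.9]
orientation: [1.179, 2.911, 0.001]
ft_force: [-0.2, -0.0, 0.7]
width: 79.1
grasp_force: 0.0
```

>>> move_arm --steps '[[[0,0,0],1,0.1],[[0,0,0],1,0.1],[[0,0,0],1,0.1],[[0,0,0],1,0.1],[[0,0,0],1,0.1],[[0,0,0],1,0.1],[[0,0,0],1,0.1],[[0,0,0],1,0.1],[[0,0,0],1,0.1],[[0,0,0],0.1,0.1],[[0,0,0],0,0.1]]'

```text
t: 25.23
ee_pos: [599.5, 57.8, 214.7]
orientation: [2.207, 2.235, 0.001]
ft_force: [0.1, -1.2, -0.2]
width: 78.8
grasp_force: 0.0
```

```bash
python3 p.py 638 273 200 0.01
```

```text
t 25.23 pos [599.5  57.8 214.7] yawY 0.013 turn 0.03 shift [8.59 1.62 0.59] tilt [ 0.001  0.    -1.   ] q [ 0.08  0.42  1.7  -0.    1.02  0.06] F [ 0.1 -1.2 -0.2] w 78.8 g 0.0
```

>>> move_arm --steps '[[[1,0.2,0],0,0.1],[[1,0.2,0],0,0.1],[[1,0.2,0],0,0.1],[[1,0.2,0],0,0.1],[[1,0.2,0],0,0.1],[[1,0.2,0],0,0.1],[[1,0.2,0],0,0.1],[[1,0.2,0],0,0.1],[[0.59,0,0.6],0,0.1],[[0,0,1],0,0.1],[[0,0,1],0,0.1],[[0,0,0],0,0.1],[[0,0,0],0,0.1],[[0,0,0],0,0.1]]'

```text
t: 26.4
ee_pos: [637.4, 272.7, 149.5]
orientation: [2.209, 2.234, 0.001]
ft_force: [1.8, 0.2, 0.2]
width: 78.8
grasp_force: 0.0
```

```bash
python3 p.py 638 273 66 0.01; python3 - <<'E'
from h import *
s=cam("side")["image"][:,:,::-1];t=cam("top")["image"][:,:,::-1]
c=lambda i,x,y:cv2.resize(i[y:y+120,x:x+80],None,fx=5,fy=5,interpolation=cv2.INTER_CUBIC)
cv2.imwrite("pics/b1.png",np.hstack([c(s,285,80),c(t,240,135)]))
E
```

```text
t 26.4 pos [637.4 272.7 149.5] yawY 0.011 turn 0.02 shift [0.01 0.02 3.34] tilt [ 0.  0. -1.] q [ 0.39  0.62  1.52 -0.    0.99  0.38] F [1.8 0.2 0.2] w 78.8 g 0.0
```

View pics/b1.png

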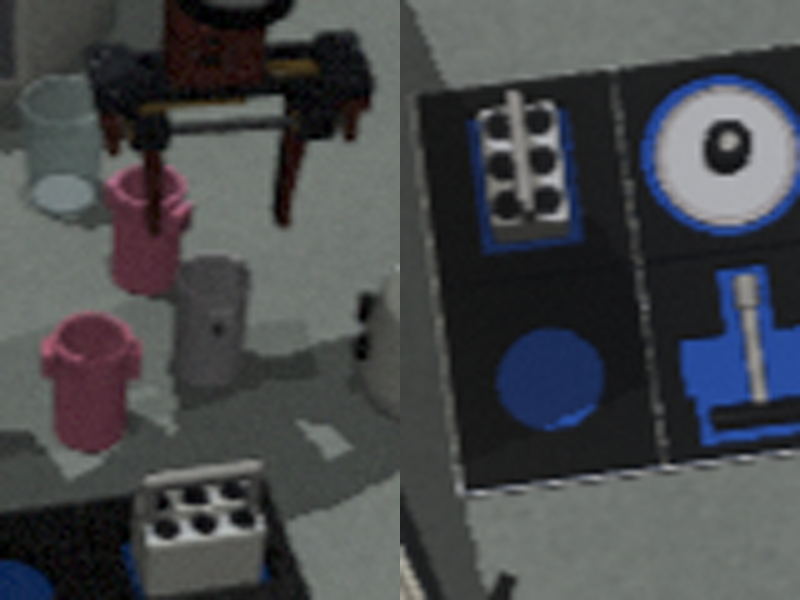

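The adapter sits in its cut-out (top (263,167)). The gripper straddles the grey bucket (side (327,143)) and is clear of the pink ones. Descending.

>>> move_arm --steps '[[[0,0,1],0,0.1],[[0,0,1],0,0.1],[[0,0,0.8],0,0.1],[[0,0,0.5],0,0.1],[[0,0,0],0,0.1],[[0,0,0],0,0.1],[[0,0,0],0,1],[[0,0,0],0,1],[[0,0,0],0,1],[[0,0,0],0,1],[[0,0,0],0,1],[[0,0,0],0,1],[[0,0,0],0,1]]'

```text
t: 27.58
ee_pos: [637.7, 273.2, 67.2]
orientation: [2.209, 2.233, 0.002]
ft_force: [0.4, -1.0, 5.3]
width: 50.9
grasp_force: 29.9
```

```bash
python3 p.py 638 273 66 0.01
```

```text
t 27.58 pos [637.7 273.2  67.2] yawY 0.011 turn 0.01 shift [-0.01  0.01  0.05] tilt [ 0.001  0.001 -1.   ] q [ 0.39  0.73  1.55 -0.    0.86  0.38] F [ 0.4 -1.   5.3] w 50.9 g 29.9
```

>>> move_arm --steps '[[[0,0,-0.5],0,1],[[0,0,-1],0,1],[[0,0,-1],0,1],[[0,0,-1],0,1],[[0,0,-1],0,1],[[0,0,-1],0,1],[[0,0,-0.5],0,1],[[0,0,0],0,1],[[0,0,0],0,1]]'

```text
t: 28.33
ee_pos: [636.8, 272.9, 216.4]
orientation: [2.209, 2.234, 0.0]
ft_force: [-0.6, 0.4, -1.9]
width: 50.4
grasp_force: 29.9
```

```bash
python3 p.py 471.9 43.6 215
```

```text
t 28.33 pos [636.8 272.9 216.4] yawY 0.011 turn 0.0 shift [-9.1  -6.7   0.05] tilt [ 0.  0. -1.] q [0.39 0.55 1.49 0.   1.11 0.38] F [-0.6  0.4 -1.9] w 50.4 g 29.9
```

>>> move_arm --steps '[[[-0.91,-0.67,0],0,1],[[-0.91,-0.67,0],0,1],[[-0.91,-0.67,0],0,1],[[-0.91,-0.67,0],0,1],[[-0.91,-0.67,0],0,1],[[-0.91,-0.67,0],0,1],[[-0.91,-0.67,0],0,1],[[-0.91,-0.67,0],0,1],[[-0.91,-0.67,0],0,1],[[-0.91,-0.67,0],0,1],[[0,0,0],0,1],[[0,0,0],0,1],[[0,0,1],0,1],[[0,0,1],0,1],[[0,0,1],0,1],[[0,0,0],0,1],[[0,0,0],0,1]]'

```text
t: 29.75
ee_pos: [471.2, 44.1, 140.0]
orientation: [-2.206, -2.232, 0.005]
ft_force: [0.4, -0.3, -0.8]
width: 51.1
grasp_force: 29.9
```

```bash
python3 p.py 471.9 43.6 83.5; python3 - <<'E'
from h import *
s=cam("side")["image"][:,:,::-1]
cv2.imwrite("pics/b2.png",cv2.resize(s[140:260,230:390],None,fx=5,fy=5,interpolation=cv2.INTER_CUBIC))
E
```

```text
t 29.75 pos [471.2  44.1 140. ] yawY 0.012 turn 0.0 shift [-0.02  0.04  2.26] tilt [-0.004 -0.    -1.   ] q [0.07 0.36 2.03 0.   0.75 0.06] F [ 0.4 -0.3 -0.8] w 51.1 g 29.9
```

View pics/b2.png

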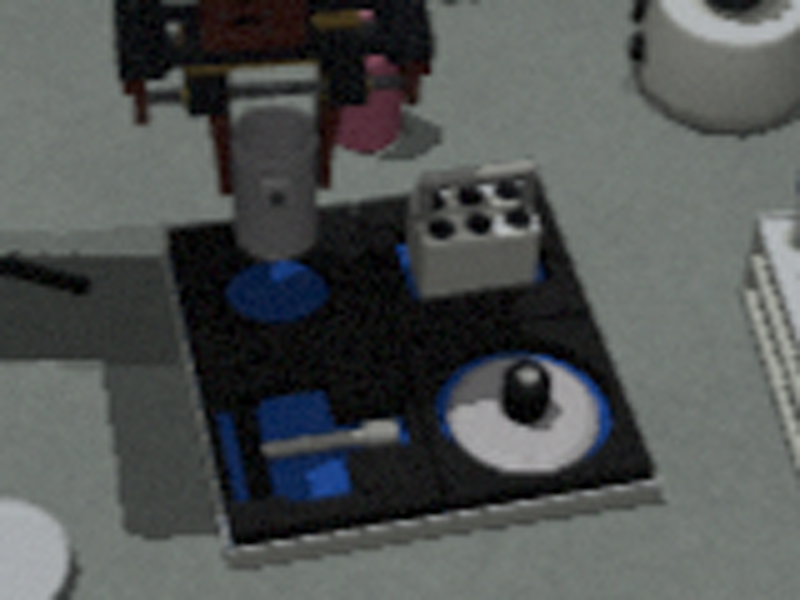

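The bucket (side (285,187)) is upright and centred over the round cut-out (285,197). The other three are seated. Lowering.

>>> move_arm --steps '[[[0,0,0.7],0,1],[[0,0,0.5],0,1],[[0,0,0.3],0,1],[[0,0,0.3],0,1],[[0,0,0.2],0,1],[[0,0,0.15],0,1],[[0,0,0.1],0,1],[[0,0,0],0,1],[[0,0,0],0,1]]'

```text
t: 30.55
ee_pos: [472.2, 43.6, 85.3]
orientation: [2.209, 2.233, 0.0]
ft_force: [-0.2, 0.5, -1.9]
width: 50.6
grasp_force: 29.9
```

```bash
python3 p.py 471.9 43.6 83
```

```text
t 30.55 pos [472.2  43.6  85.3] yawY 0.011 turn 0.0 shift [-0.   -0.01  0.09] tilt [ 0.  0. -1.] q [0.07 0.47 2.05 0.   0.62 0.06] F [-0.2  0.5 -1.9] w 50.6 g 29.9
```

>>> move_arm --steps '[[[0,0,0.08],0,1],[[0,0,0],0,1],[[0,0,0],0,0.2],[[0,0,0],0,0.2],[[0,0,0],0,0.2],[[0,0,0],0,0.2],[[0,0,0],0,0.2],[[0,0,-0.4],0,0.2],[[0,0,-0.8],0,0.2],[[0,0,-1],0,0.2],[[0,0,-1],0,0.2],[[0,0,-1],0,0.2],[[0,0,-1],0,0.2],[[0,0,-1],0,0.2],[[1,0,0],0,0.2],[[1,0,0],0,0.2],[[1,0,0],0,0.2],[[1,0,0],0,0.2],[[1,0,0],0,0.2],[[1,0,0],0,0.2]]'

```text
t: 32.22
ee_pos: [470.1, 194.8, 239.0]
orientation: [2.209, 2.233, 0.001]
ft_force: [0.8, -1.1, -0.0]
width: 70.0
grasp_force: 0.0
```

>>> move_arm --steps '[[[1,0,0],0,0.2],[[1,0,0],0,0.2],[[1,0,0],0,0.2],[[1,0,0],0,0.2],[[1,0,0],0,0.2],[[1,0,0],0,0.2],[[0,0,0],0,0.2],[[0,0,0],0,0.2],[[0,0,0],0,0.2]]'

```text
t: 32.97
ee_pos: [468.4, 343.1, 238.4]
orientation: [2.209, 2.234, -0.001]
ft_force: [-0.5, 0.2, -0.4]
width: 70.3
grasp_force: 0.0
```

```bash
python3 - <<'E'
from h import *
s=cam("side");t=cam("top");c=lambda i,x,y:cv2.resize(i[y:y+120,x:x+80],None,fx=5,fy=5,interpolation=cv2.INTER_CUBIC)
a=cv2.resize(s["image"][150:260,255:365,::-1],(400,400));b=cv2.resize(t["image"][135:245,235:345,::-1],(400,400))
cv2.imwrite("pics/e.png",np.hstack([a,b]))
E
```

```text
(no output)
```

View pics/e.png

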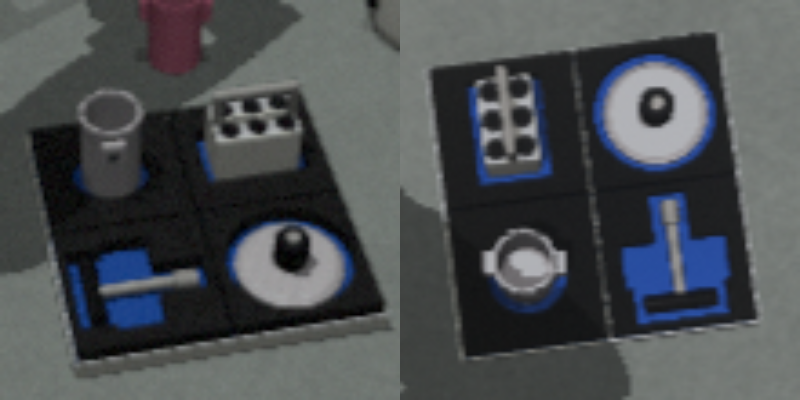

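All four are seated in the picture: bucket rim at top (269,205), bail (264,166), knob (305,163), wrench (310,204). One numeric height check before handing in.

```bash
python3 - <<'E'
from h import *
S,T=cam("side"),cam("top")
for n,a,b,m,off,z in [("rim",(523,255),(111,113),(471.9,43.6),0,100),("knob",(656,103),(292,234),(613.3,-69.2),0,55),("bail",(507,112),(253,92),(599.1,57.4),0,101),("sock end",(669,203),(198,277),(486.8,-83),0,23),("bar",(680,300),(94,290),(486.8,-83),0,23)]:
    p,e=tri(T,((a[0]-400)*.275+235,a[1]*.275+135),S,(b[0]*.275+255,b[1]*.275+150))
    d=R.from_euler("z",-.107).as_matrix()[:2,:2]@(p[:2]-m);print(n,p,e,"module xy",d,"expect z",z)
E
```

```text
rim [475.43  43.76  98.11] 1.6179170616839131 module xy [ 3.53 -0.22] expect z 100
knob [612.63 -70.34  58.43] 5.7697832882814275 module xy [-0.78 -1.06] expect z 55
bail [596.43  55.16 100.82] 4.653430921786426 module xy [-2.9  -1.95] expect z 101
sock end [533.7  -80.92  23.67] 8.707257284789371 module xy [46.86 -2.94] expect z 23
bar [447.67 -87.99  24.98] 6.881498280352761 module xy [-39.44  -0.79] expect z 23
```

Heights and module offsets are all well within limits. Handing in.

```bash
python3 -c "
from workcell import ctrl
print(ctrl.close_job())"
```

```text
the job is handed in; nothing more can be done
None
```

I put the rotor lid, bucket, adapter and wrench into their cut-outs and handed the job in at about 33 s; my last camera check showed all four on the floor, level and within about 4 mm of centre, and the verdict itself was not reported back.

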